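# Unlid the potato pot and hang the basket up to drain

### The arm

A 7-joint arm with a two-finger parallel gripper is mounted at the origin on a cart in front of the work surface, level with it; the furniture and walls round the work are solid. World frame = base frame: x ahead of the robot, y to its left, z up, the work surface at z = 0. Lengths are in m, angles in degrees, forces in N, time in s.
With the tool pointing down it reaches from about 0.425 to 0.975 m from the base axis. Payload 16.7 kg.
Tool frame: the origin (TCP) lies midway between the tips of the shut fingers; the grasp point (between the pads) lies 19 mm behind it; z points along the fingers, y is the line along which they close (so a half turn about z gives the same grasp; the last joint's range is limited). The gripper opens to 85 mm and grips with 20 to 120 N. Pads are 22 mm wide; open, the fingers measure 114 mm over their backs; the gripper's body (76 mm by 85 mm) begins 54 mm behind the grasp point. The pads swing forward as they close: fully open they stand 13 mm farther back than shut.
Start: joints at [-73.138, 24.414, 4.234, 92.017, -1.954, 63.644, -3.845], TCP at [0.29, 0.61, 0.231] pointing down, gripper open.
Joint ranges: [-163.25, 163.25], [-28.42, 122.38], [-70.27, 78.77], [12.13, 141.07], [-58.53, 238.53], [9.26, 117.41], [-156.51, 156.51]. Speed limits (degrees/s): [108.29, 108.29, 136.94, 136.94, 172.46, 172.46, 172.46].

### API

Orientations are given as a 3x3 rotation matrix whose columns are the frame's x, y, z axes.
In Python, from workcell import bot gives the robot as it stands.
- The arm moves only by the tool arm_command, never from a script. Its argument "steps" is a list of rows, each an object with "offset": the shift along the world's x, y, z in units of 300 mm (1.0 is 300 mm), a list of three; "roll": the turn about the world's z in units of 30 degrees (1.0 is 30 degrees). In form: [{"offset": [dx, dy, dz], "roll": roll}, ...]. A call has 1 to 20 rows; each row shifts and turns the commanded pose from where the row before left it; what a row does not reach is not made up. A row lasts 1/8 s, in which the tool goes at most 62.5 mm and 10.7 degrees, less where a joint would pass 70% of its speed; a pose out of reach is approached as far as the arm can. A call with a number of a shift or a turn outside -1 to 1 is refused whole. A call with a gripper value outside its range is refused whole. "claw" is the opening, from -1 (shut) to 1 (fully open), set as the call begins (left out, the last holds). The fingers move at their own pace and stop on an object; "newtons" is the grip in N (left out, the last holds). Time passes only in rows, so rows that do not move let the fingers close. It gives the time, the measured TCP pose, the force, the opening and the grip force at its end, in the units of the state.
- bot.sense(): the state, without advancing time (a new reading comes with each control period).
- bot.grab_frame(name): name is "scene" or "top"; returns the picture (384x512x3 uint8, red, green, blue); there is no depth.
- bot.get_calibration(name): a dict with "mtx" (3x3 intrinsics, pixels), "k1" (the pictures are not rectified: a ray, as slopes to the right and down, at radius r is drawn at 1 + k1 r^2 times it, then the intrinsics apply), "R" (3x3) and "t" (3): a world point X has camera coordinates R X + t. Camera axes: x right, y down, z forward; pixel columns grow to the right and rows downward; lengths in m; the calibration is good to about 2 mm. A picture is of the moment at which its call begins. get_calibration takes no time and is no camera call.
- bot.finish_job(): hands the job in; it is judged then, once.
Trained networks look in the newest picture that a camera, given by its name, has taken for a name from the list of things; names that differ only in an ending like _2 or _b are one class to them, and where a whole thing is asked for, a point or a joint stands for the part that bears it (a point fixed in the world has none). Each returns a list of dicts, best first, with "conf" (0 to 1); they miss things now and then, are a little off and sometimes report something else, mostly with a low value. They report only what shows in the picture. A call takes as long as a camera call. They do not tell look-alikes from the thing itself.
- bot.search_frame(target, camera): "centre" ([row, column] in pixels, amid what is visible of it).
- bot.silhouettes(target, camera): "region" (384x512 bool, what is visible of it) and "centre" ([row, column] in pixels, amid what is visible of it).
The state is a dict: "t": time; "qpos": joint angles; "joint_vel": joint speeds; "effort": joint torques, N m; "ee_pos": TCP position; "tool_rot": TCP orientation; "contact_force": force on the tool from outside, world axes, zero at the start; "moment": the same for the moment, N m; "opening": finger opening in m; "grasp_force": force on a finger pad.
Only numpy, scipy, OpenCV 4.12 (cv2) and the standard library are available. Lean on these libraries where they do the work, as an engineer would, in place of code of your own. Each camera call takes 0.05 s, during which the arm holds its last target. There are 200 camera calls.

### The job

The potatoes are done: take the lid off the pot and park it on the sloping lid stand, lying flat on its two rails with the knob up. Then lift the wire basket inside the pot and hang it by its hook over the pot's rim to drain, with all the potatoes still in it. Do not drop lid or basket, and leave the cup, the shaker and the tongs where they are.

Things in the scene. Friction and masses are not known exactly. Their poses are not given: they have to be found in the camera images.
- pot: round blue enamelled stock pot with a dark rim on a round cork mat, fixed. Origin: centre of the mat's underside on the table, z up. Inner radius 95 mm, wall 4 mm (outer radius 99 mm), inner floor 13 mm and rim 173 mm above the table; two loop handles stick out along its own +y and -y to 132 mm from the axis at 140 mm height
- pot_rim (a point): centre of the pot's mouth, at rim height (173 mm)
- lid: loose blue enamelled lid, 0.3 to 0.6 kg, with a black knob. Origin: centre of its flat underside (skirt of radius 90.5 mm, 12 mm deep, inside the pot's mouth); z is its axis, towards the knob. A flange of radius 104 mm, 12 to 15 mm up, rests on the rim; the top rises to 26 mm at the middle. On the pot the origin is 12 mm below the rim
- lid_knob (a point): grip point on the lid's axis, 52 mm above its underside, in the straight part of the knob (diameter 35 mm, from 40 to 64 mm above the underside; narrow neck below; top of the knob at 72 mm)
- stand: fixed lid stand: steel drip tray 195 x 175 mm, two dark wire rails (at own y = +-57 mm) rising at 33 degrees towards own +x, with upturned lower ends that catch the lid's edge. Origin on the table; own -x is the front. The parked lid's axis leans 33 degrees from vertical to the front: (-0.545, 0, 0.839) in the stand's frame
- stand_seat (a point): where the centre of the lid's underside (lid) lies when the lid is parked, 80 mm above the table over the stand's origin; the rails' upper edges and this point lie in the plane of the lid's underside
- stand_knob (a point): where lid_knob lies when the lid is parked
- basket: loose round basket of steel wire standing in the pot (under the lid at the start), about 0.5 kg with its potatoes. Origin: centre of its underside; z up, wall radius 64 mm, rim 80 mm high. The hook sits on its own +x side; the bail handle turns about its own y axis through a point 74 mm up
- basket_hook (a point): middle of the hook, underside of its two cross wires, 73 mm out along the basket's own +x, 81.5 mm above its underside. The 17 mm gap between basket wall and hook, centred here, goes over the pot's wall; hung, this point lies on the rim (basket centre 24 mm off the pot's axis towards the hook; released, it leans about 10 degrees)
- hook_tip (a point): middle of the hook's lower edge, 84 mm out along the basket's own +x and 59.5 mm above its underside; hung, it is outside the pot's wall
- basket_mid (a point): point on the basket's axis 35 mm above its underside, amid the potatoes
- bail (a joint): angle of the basket's bail handle: 0 = folded down to its stop, leaning 40 degrees from upright towards the basket's own -x (away from the hook); 0.70 = upright; swings freely up to 0.78
- bail_grip (a point): middle of the bail's wooden grip (diameter 12 mm, 62 mm long, parallel to the basket's own y), 78 mm from the bail's turning axis; folded, it is 147 mm above the table, inside the pot below the rim
- potato_0: loose potato, about 46 x 38 mm, in the basket; origin at its centre
- potato_1: loose potato, about 46 x 38 mm, in the basket; origin at its centre
- potato_2: loose potato, about 46 x 38 mm, in the basket; origin at its centre
- potato_3: loose potato, about 46 x 38 mm, in the basket; origin at its centre
- tea_cup: bystander: clear cup of iced tea, 95 mm wide, 132 mm high; origin at the centre of its underside
- salt_shaker: bystander: white and red seasoning shaker with a red top, 69 mm wide, 123 mm high; origin at the centre of its underside
- tongs: bystander: steel tongs lying on the table, 39 x 353 mm (along their own y), 50 mm high; origin under their middle
There are look-alikes about, which are no part of the job. There is more than one size of the lid; the job needs the larger.

How it is judged (in metres and radians):
On the way, in this order (a step that is already met when the one before it is completed fails the run):
1. the lid is parked flat on the stand's rails, let go and at rest (distance between lid and stand_seat below 0.02 m and distance between lid_knob and stand_knob below 0.02 m and linear speed of lid below 0.02 m/s and contact force between each of the arm, the fingers and lid below 0.1 N), for 0.2 s.
2. the basket is drawn up until its hook is above the pot's rim (z of hook_tip in the frame of pot above 0.174 m), for 0.05 s.
At the end, for the whole second after the job is handed in: Lid on the stand: underside centre and knob within 20 mm of their parked places, at rest. Basket hung on the rim: hook wires at rim height (-6 to +8 mm), hook tip outside the wall and over 7 mm below the rim, tilt under 0.30 rad, at rest. Four potatoes in it (within 70 mm of basket_mid) (distance between lid and stand_seat below 0.02 m and distance between lid_knob and stand_knob below 0.02 m and linear speed of each of lid, basket below 0.02 m/s and z of basket_hook in the frame of pot between 0.167 and 0.181 m and horizontal distance between hook_tip and pot_rim between 0.098 and 0.118 m and z of hook_tip in the frame of pot below 0.166 m and angle between basket's own z axis and vertical below 0.3 rad and distance between each of potato_0, potato_1, potato_2, potato_3 and basket_mid below 0.07 m); the robot touches nothing.
It fails at once if the cup moved more than 30 mm (distance of tea_cup from where it was at the start of the episode above 0.03 m).
It fails at once if the shaker moved more than 30 mm (distance of salt_shaker from where it was at the start of the episode above 0.03 m).
It fails at once if the tongs moved more than 30 mm (distance of tongs from where it was at the start of the episode above 0.03 m).
It fails at once if the lid is dropped (faster than 1 m/s) (linear speed of lid above 1 m/s).
It fails at once if the basket is dropped (faster than 1 m/s) (linear speed of basket above 1 m/s).
It also fails if it takes over 58 s, if anything falls off the work surface, if the arm or the gripper's body presses on something with over 40 N, if the wrist force passes 120 N, or if a joint passes its speed limit or range.

## Working session

There is one attempt and no reset: what is moved stays moved. The work goes in short steps, Python scripts to look and compute and a tool call to move; the robot and the scene stay as the last step left them, time stands still between calls to the robot, and variables do not carry over. Pictures are saved under pics/ and viewed, at most 10 in all, crops included, and the job is handed in when it is done.

Besides the shell and the picture viewer there is one more tool, called after "Call:" as name(argument=value, ...) on one line, values as JSON. arm_command: Moves the arm, as the interface text tells. Its arguments: {"type":"object","properties":{"steps":{"type":"array","items":{"type":"object","properties":{"offset":{"type":"array","items":{"type":"number","minimum":-1,"maximum":1}},"roll":{"type":"number","minimum":-1,"maximum":1}}}},"claw":{"type":"number"},"newtons":{"type":"number"}},"required":["steps"]}

```bash
mkdir -p pics
cat > h.py <<'E'
import numpy as np, cv2
from workcell import bot
def snap(n,f):
    im=bot.grab_frame(n); cv2.imwrite(f'pics/{f}.png',im[:,:,::-1]); return im
def ray(cam,rc):
    c=bot.get_calibration(cam); M=np.array(c['mtx']);R=np.array(c['R']);t=np.array(c['t'])
    d=np.array([(rc[1]-M[0,2])/M[0,0],(rc[0]-M[1,2])/M[1,1]]);u=d.copy()
    for _ in range(20): u=d/(1+c['k1']*(u@u))
    v=R.T@np.r_[u,1]; return -R.T@t, v/np.linalg.norm(v)
def atz(cam,rc,z):
    o,v=ray(cam,rc); return o+v*(z-o[2])/v[2]
def tri(rs):
    A=0;b=0
    for o,v in rs:
        P=np.eye(3)-np.outer(v,v);A=A+P;b=b+P@o
    return np.linalg.solve(A,b)
def proj(cam,X):
    c=bot.get_calibration(cam);p=np.array(c['R'])@np.array(X)+np.array(c['t']);u=p[:2]/p[2];u=u*(1+c['k1']*(u@u))
    M=np.array(c['mtx']);return np.array([M[1,1]*u[1]+M[1,2],M[0,0]*u[0]+M[0,2]])
E
python3 - <<'E'
from h import *
ims=[snap('scene','s0'),snap('top','t0')]
cv2.imwrite('pics/both.png',cv2.resize(np.vstack([ims[0],ims[1]])[:,:,::-1],(400,600)))
np.set_printoptions(precision=3,suppress=True)
for c in('scene','top'):
    o,v=ray(c,(192,256));print(c,o,v)
    for n in('pot','lid','lid_knob','stand','basket','tea_cup','salt_shaker','tongs'):
        print(n,[(np.round(d['centre']).tolist(),round(d['conf'],2)) for d in bot.search_frame(n,c)])
print(bot.sense())
E
```

```text
scene [-0.658 -0.509  0.915] [ 0.744  0.451 -0.493]
pot [([201.0, 250.0], 0.72)]
lid [([171.0, 244.0], 0.9), ([201.0, 250.0], 0.67), ([187.0, 160.0], 0.58)]
lid_knob [([192.0, 156.0], 0.68), ([167.0, 242.0], 0.59)]
stand [([232.0, 353.0], 0.68)]
basket []
tea_cup []
salt_shaker [([189.0, 325.0], 0.66), ([198.0, 250.0], 0.2)]
tongs [([222.0, 157.0], 0.87)]
top [0.421 0.215 1.433] [ 0.111  0.005 -0.994]
pot [([201.0, 260.0], 0.68)]
lid [([192.0, 229.0], 0.82), ([202.0, 147.0], 0.57)]
lid_knob [([200.0, 149.0], 0.78), ([187.0, 228.0], 0.68)]
stand [([172.0, 344.0], 0.67)]
basket [([261.0, 251.0], 0.58)]
tea_cup [([261.0, 251.0], 0.8)]
salt_shaker [([131.0, 297.0], 0.66)]
tongs [([222.0, 183.0], 0.71)]
{'t': 0.9, 'qpos': array([-73.138,  24.413,   4.234,  92.019,  -1.953,  63.646,  -3.845]), 'joint_vel': array([-0.09 ,  0.003,  0.059,  0.007, -0.001,  0.056,  0.046]), 'effort': array([  0.001, -94.952,   3.757, -46.391,   0.019,   0.002,  -0.   ]), 'ee_pos': array([0.29 , 0.61 , 0.231]), 'tool_rot': array([[-0.903,  0.429, -0.   ],
       [ 0.429,  0.903, -0.   ],
       [ 0.   , -0.   , -1.   ]]), 'contact_force': array([ 0.563, -0.369,  0.178]), 'moment': array([ 0.061, -0.009, -0.   ]), 'grasp_force': 0.0, 'opening': 0.08546510382130054}
```

View pics/s0.png

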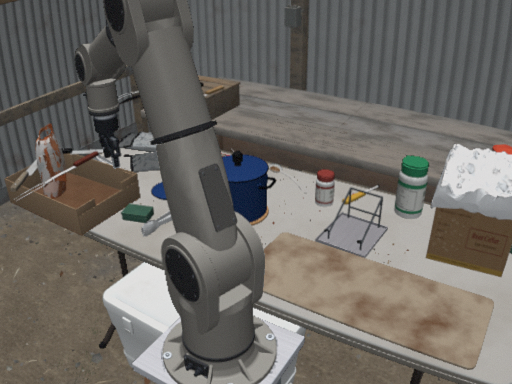

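View pics/t0.png

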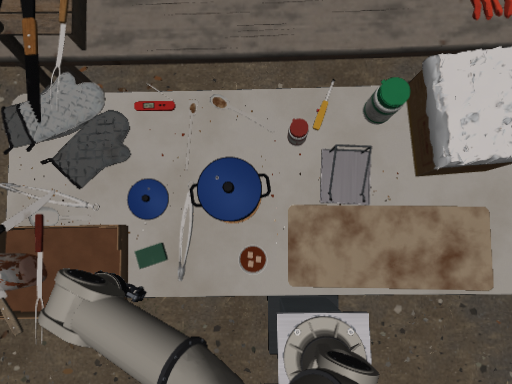

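The scene view shows the pot with its lid (knob at 158,238), the smaller look-alike lid (≈190,160), and the stand (235,352). The top view shows the pot lid (188,229), small lid (199,148), stand (175,345), cup (259,252), shaker (130,299) and tongs (222,184). The lid on the pot is the larger one, about 65 px wide against 40 px. I'll confirm this and measure the stand in an enlarged crop.

Run:
```python
from h import *
np.set_printoptions(precision=3,suppress=True)
s=cv2.imread('pics/s0.png');t=cv2.imread('pics/t0.png')
f=lambda im,r,c:cv2.resize(im[r:r+75,c:c+100],(400,300),interpolation=cv2.INTER_CUBIC)
cv2.imwrite('pics/crop.png',np.vstack([np.hstack([f(s,145,190),f(t,150,180)]),np.hstack([f(s,180,300),f(t,138,295)])]))
for n in('lid','stand','pot','lid_knob'):
  for c in('top','scene'):
    for d in bot.silhouettes(n,c):
        m=np.argwhere(d['region']);print(n,c,d['conf'],d['centre'],m.min(0),m.max(0),len(m))
for a,b in(((187.5,228.5),(157,238)),((187,228),(167,242)),):
    print(tri([ray('top',a),ray('scene',b)]))
print('knob top at z', atz('top',(187,228),.233), 'lid disc', atz('top',(188.5,229.5),.175))
```

```text
lid top 0.69 [201.4, 149.2] [178 127] [219 169] 1431
lid top 0.68 [190.6, 228.3] [156 197] [220 261] 3286
lid scene 0.76 [170.0, 243.0] [151 223] [182 268] 1069
stand top 0.68 [174.2, 344.7] [145 320] [204 371] 2771
stand scene 0.76 [230.3, 353.7] [187 316] [256 387] 2283
stand scene 0.4 [166.8, 243.5] [151 222] [182 269] 1072
pot top 0.83 [195.0, 264.2] [173 190] [223 270] 240
pot scene 0.62 [198.1, 251.2] [174 228] [225 275] 1521
lid_knob top 0.95 [187.3, 224.8] [156 197] [220 261] 3288
lid_knob top 0.85 [199.5, 146.8] [178 127] [219 168] 1378
lid_knob scene 0.82 [166.9, 244.0] [150 222] [182 268] 1104
lid_knob scene 0.61 [192.1, 157.8] [183 151] [199 165] 177
[0.572 0.307 0.215]
[0.582 0.306 0.173]
knob top at z [0.571 0.307 0.233] lid disc [0.573 0.307 0.175]
```

View pics/crop.png

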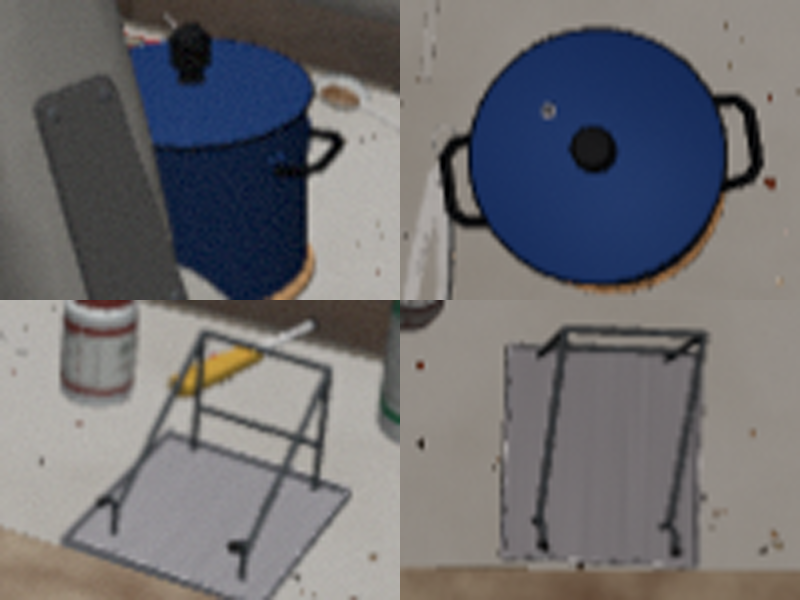

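The upper crops confirm the target: the lid on the pot fills the whole mouth with its knob at top (187.5,228.3), so it is the larger one. The small lid lies on the table. The lower crops show the stand's rails rising toward the world's +x. Top-view tray corners are about (149.5,321), (202,320) and (204.5,369). Next I'll triangulate the rail ends.

Run:
```python
from h import *
np.set_printoptions(precision=4,suppress=True)
T=lambda x,y:(138+(y-300)/4-.4,295+(x-400)/4-.4); S=lambda x,y:(180+(y-300)/4-.4,300+x/4-.4)
P={}
for n,a,b in(('upL',(567,331),(203,335)),('upR',(706,334),(328,372)),('loL',(540,522),(105,498)),('loR',(668,527),(240,547))):
    P[n]=tri([ray('top',T(*a)),ray('scene',S(*b))]);print(n,P[n])
for n,a in(('UL',(505,346)),('LL',(500,557)),('LR',(697,566))): P[n]=atz('top',T(*a),.004);print(n,P[n])
for n,b in(('LL',(65,541)),('UR',(350,492)),('UL',(170,434))):print('scene',n,atz('scene',S(*b),.004))
c=(P['UL']+P['LR'])/2;print('tray centre',c)
for a,b in(('LL','UL'),('loL','upL'),('loR','upR')):
    d=P[b]-P[a];print(a,b,np.linalg.norm(d),np.degrees(np.arctan2(d[1],d[0])),np.degrees(np.arctan2(d[2],np.hypot(*d[:2]))))
for a,b in(('LR','LL'),('loR','loL'),('upR','upL')):
    d=P[b]-P[a];print(a,b,np.linalg.norm(d),np.degrees(np.arctan2(-d[0],d[1])))
# knob top
print(tri([ray('top',(187.1,227.9)),ray('scene',(152.5,237.1))]))
```

```text
upL [ 0.7174 -0.0478  0.1235]
upR [ 0.7115 -0.1612  0.1234]
loL [ 0.5647 -0.0324  0.0433]
loR [ 0.5603 -0.1473  0.0369]
UL [ 0.7326 -0.0164  0.004 ]
LL [ 0.5393 -0.0053  0.004 ]
LR [ 0.5281 -0.1799  0.004 ]
scene LL [ 0.5438 -0.0055  0.004 ]
scene UR [ 0.7283 -0.1883  0.004 ]
scene UL [ 0.7391 -0.0177  0.004 ]
tray centre [ 0.6303 -0.0981  0.004 ]
LL UL 0.19353902341525686 -3.2822917565745238 0.0
loL upL 0.17317527991746554 -5.77538326904669 27.589105520762914
loR upR 0.17476598273395577 -5.25291121311403 29.676390911009115
LR LL 0.17498140127814057 -3.688650353695126
loR loL 0.11519719882689783 -2.1758285641702253
upR upL 0.1135441766836923 -2.961550897490014
[0.5708 0.3079 0.2323]
```

Call:
arm_command(steps=[{"offset": [0, 0, 0.17], "roll": 0}, {"offset": [0, 0, 0.17], "roll": 0}, {"offset": [0.094, -0.101, 0], "roll": 0.073}, {"offset": [0.094, -0.101, 0], "roll": 0.073}, {"offset": [0.094, -0.101, 0], "roll": 0.073}, {"offset": [0.094, -0.101, 0], "roll": 0.073}, {"offset": [0.094, -0.101, 0], "roll": 0.073}, {"offset": [0.094, -0.101, 0], "roll": 0.073}, {"offset": [0.094, -0.101, 0], "roll": 0.073}, {"offset": [0.094, -0.101, 0], "roll": 0.073}, {"offset": [0.094, -0.101, 0], "roll": 0.073}, {"offset": [0.094, -0.101, 0], "roll": 0.073}, {"offset": [0, 0, 0]}], claw=1, newtons=25)

```text
invalid input at $.steps[12]: expected keys offset, roll
```

Call:
arm_command(steps=[{"offset": [0, 0, 0.17], "roll": 0}, {"offset": [0, 0, 0.17], "roll": 0}, {"offset": [0.094, -0.101, 0], "roll": 0.073}, {"offset": [0.094, -0.101, 0], "roll": 0.073}, {"offset": [0.094, -0.101, 0], "roll": 0.073}, {"offset": [0.094, -0.101, 0], "roll": 0.073}, {"offset": [0.094, -0.101, 0], "roll": 0.073}, {"offset": [0.094, -0.101, 0], "roll": 0.073}, {"offset": [0.094, -0.101, 0], "roll": 0.073}, {"offset": [0.094, -0.101, 0], "roll": 0.073}, {"offset": [0.094, -0.101, 0], "roll": 0.073}, {"offset": [0.094, -0.101, 0], "roll": 0.073}, {"offset": [0, 0, 0], "roll": 0}], claw=1, newtons=25)

```text
t: 2.92
ee_pos: [0.574, 0.3031, 0.3333]
tool_rot: [[-0.998, 0.066, 0.001], [0.066, 0.998, -0.001], [-0.001, -0.001, -1.0]]
contact_force: [-0.5, 0.4, -0.2]
opening: 0.0854
grasp_force: 0.0
```

Call:
arm_command(steps=[{"offset": [-0.01, 0.015, -0.12], "roll": 0}, {"offset": [0, 0, -0.12], "roll": 0}, {"offset": [0, 0, -0.12], "roll": 0}, {"offset": [0, 0, -0.11], "roll": 0}, {"offset": [0, 0, 0], "roll": 0}, {"offset": [0, 0, 0], "roll": 0}])

```text
t: 3.68
ee_pos: [0.5691, 0.3118, 0.1937]
tool_rot: [[-0.998, 0.061, 0.001], [0.061, 0.998, 0.001], [-0.001, 0.001, -1.0]]
contact_force: [0.3, -0.5, 0.2]
opening: 0.0854
grasp_force: 0.0
```

Call:
arm_command(steps=[{"offset": [0, 0, 0], "roll": 0}, {"offset": [0, 0, 0], "roll": 0}, {"offset": [0, 0, 0], "roll": 0}, {"offset": [0, 0, 0], "roll": 0}, {"offset": [0, 0, 0], "roll": 0}, {"offset": [0, 0, 0], "roll": 0}], claw=-1, newtons=30)

```text
t: 4.42
ee_pos: [0.569, 0.3111, 0.193]
tool_rot: [[-0.998, 0.062, 0.001], [0.062, 0.998, 0.0], [-0.001, 0.0, -1.0]]
contact_force: [-1.4, -1.4, 6.7]
opening: 0.0335
grasp_force: 29.5
```

Call:
arm_command(steps=[{"offset": [0, 0, 0.03], "roll": 0}, {"offset": [0, 0, 0.05], "roll": 0}, {"offset": [0, 0, 0.08], "roll": 0}, {"offset": [0, 0, 0.1], "roll": 0}, {"offset": [0, 0, 0.08], "roll": 0}, {"offset": [0, 0, 0.05], "roll": 0}, {"offset": [0, 0, 0], "roll": 0}])

```text
t: 5.3
ee_pos: [0.5691, 0.3112, 0.3104]
tool_rot: [[-0.998, 0.062, 0.001], [0.062, 0.998, 0.001], [-0.001, 0.001, -1.0]]
contact_force: [-0.1, 0.0, -5.1]
opening: 0.0338
grasp_force: 30.6
```

Call:
arm_command(steps=[{"offset": [0.005, -0.05, 0], "roll": 0}, {"offset": [0.012, -0.1, 0], "roll": 0}, {"offset": [0.012, -0.1, 0], "roll": 0}, {"offset": [0.012, -0.1, 0], "roll": 0}, {"offset": [0.012, -0.1, 0], "roll": 0}, {"offset": [0.012, -0.1, 0], "roll": 0}, {"offset": [0.012, -0.1, 0], "roll": 0}, {"offset": [0.012, -0.1, 0], "roll": 0}, {"offset": [0.012, -0.1, 0], "roll": 0}, {"offset": [0.012, -0.1, 0], "roll": 0}, {"offset": [0.012, -0.1, 0], "roll": 0}, {"offset": [0.012, -0.1, 0], "roll": 0}, {"offset": [0.012, -0.1, 0], "roll": 0}, {"offset": [0.012, -0.1, 0], "roll": 0}, {"offset": [0.003, -0.04, 0], "roll": 0}, {"offset": [0, 0, 0], "roll": 0}])

```text
t: 7.3
ee_pos: [0.6174, -0.1069, 0.3087]
tool_rot: [[-0.998, 0.063, -0.001], [0.063, 0.998, -0.0], [0.001, -0.0, -1.0]]
contact_force: [-0.2, 1.0, -4.2]
opening: 0.034
grasp_force: 30.8
```

Run:
```python
from h import *
np.set_printoptions(precision=4,suppress=True)
s=snap('scene','s1');t=snap('top','t1')
f=lambda im,r,c:cv2.resize(im[r:r+100,c:c+133],(400,300),interpolation=cv2.INTER_CUBIC)[:,:,::-1]
cv2.imwrite('pics/c1.png',np.vstack([np.hstack([f(s,125,190),f(t,140,175)]),np.hstack([f(s,125,300),f(t,110,280)])]))
q=bot.sense();print(q['ee_pos'],q['contact_force'],q['moment'],q['opening'],q['grasp_force'],q['qpos'],q['t'])
```

```text
[ 0.6178 -0.105   0.3089] [ 0.0297  0.7608 -4.1506] [ 0.0323 -0.039  -0.0178] 0.03366839675167903 30.7739554652494 [-13.5432  17.238   22.1258  94.1345  -6.8445  70.0056  96.547 ] 7.4
```

View pics/c1.png

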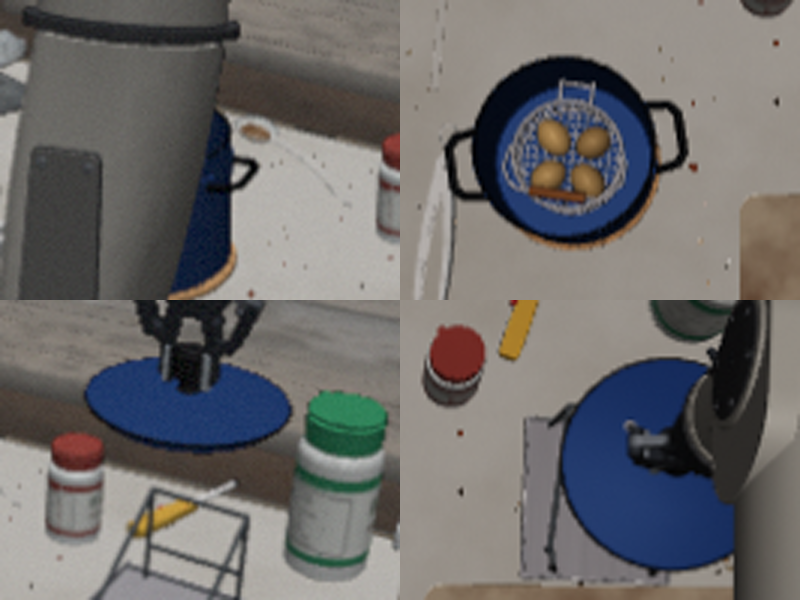

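The lid hangs level in the gripper. The pot now shows the basket, with the hook at crop (90,578) toward world +x, the wooden grip at (195,558) toward −x, and four potatoes inside. Next I'll descend toward the rails.

Call:
arm_command(steps=[{"offset": [-0.017, 0.03, -0.05], "roll": 0}, {"offset": [0, 0, -0.1], "roll": 0}, {"offset": [0, 0, -0.12], "roll": 0}, {"offset": [0, 0, -0.12], "roll": 0}, {"offset": [0, 0, -0.08], "roll": 0}, {"offset": [0, 0, -0.05], "roll": 0}, {"offset": [0, 0, 0], "roll": 0}, {"offset": [0, 0, 0], "roll": 0}], newtons=25)

```text
t: 8.4
ee_pos: [0.6134, -0.0967, 0.1542]
tool_rot: [[-0.998, 0.061, 0.001], [0.061, 0.998, -0.0], [-0.001, 0.0, -1.0]]
contact_force: [0.3, -0.2, -4.6]
opening: 0.0338
grasp_force: 30.8
```

Call:
arm_command(steps=[{"offset": [0, 0, -0.02], "roll": 0}, {"offset": [0, 0, -0.02], "roll": 0}, {"offset": [0, 0, 0], "roll": 0}])

```text
t: 8.78
ee_pos: [0.6129, -0.097, 0.1411]
tool_rot: [[-0.998, 0.062, -0.0], [0.062, 0.998, -0.0], [0.0, -0.0, -1.0]]
contact_force: [0.6, -0.2, -2.5]
opening: 0.0331
grasp_force: 30.8
```

Call:
arm_command(steps=[{"offset": [0, 0, -0.02], "roll": 0}, {"offset": [0, 0, -0.02], "roll": 0}, {"offset": [0, 0, 0], "roll": 0}], newtons=20)

```text
t: 9.15
ee_pos: [0.6107, -0.0968, 0.1283]
tool_rot: [[-0.998, 0.062, -0.004], [0.062, 0.998, 0.001], [0.004, 0.0, -1.0]]
contact_force: [-11.9, 2.5, 4.0]
opening: 0.0339
grasp_force: 31.7
```

Call:
arm_command(steps=[{"offset": [0, 0, -0.02], "roll": 0}, {"offset": [0, 0, -0.02], "roll": 0}, {"offset": [0, 0, 0], "roll": 0}])

```text
t: 9.52
ee_pos: [0.6096, -0.0968, 0.1158]
tool_rot: [[-0.998, 0.062, -0.007], [0.062, 0.998, 0.001], [0.007, 0.0, -1.0]]
contact_force: [-17.2, 1.9, 4.6]
opening: 0.0334
grasp_force: 32.0
```

Run:
```python
from h import *
s=snap('scene','s2')
cv2.imwrite('pics/c2.png',cv2.resize(s[150:260,290:420],(650,550),interpolation=cv2.INTER_CUBIC)[:,:,::-1])
```

```text
(no output)
```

View pics/c2.png

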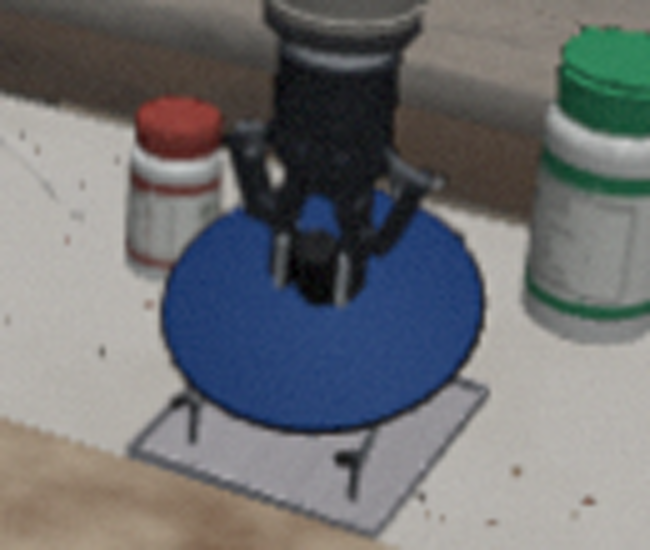

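The lid (centre ≈ (320,315) in the crop) is tilting between the pads, and its lower edge is still just upslope of the two catches at (400,185) and (458,350). I'll keep going down and slightly to the front.

Call:
arm_command(steps=[{"offset": [-0.01, 0, -0.02], "roll": 0}, {"offset": [-0.01, 0, -0.01], "roll": 0}, {"offset": [0, 0, 0], "roll": 0}])

```text
t: 9.95
ee_pos: [0.6066, -0.0969, 0.1082]
tool_rot: [[-0.998, 0.062, -0.001], [0.062, 0.998, 0.0], [0.001, 0.0, -1.0]]
contact_force: [-4.8, 0.7, 0.9]
opening: 0.0338
grasp_force: 31.5
```

Call:
arm_command(steps=[{"offset": [-0.01, 0, -0.01], "roll": 0}, {"offset": [-0.01, 0, -0.01], "roll": 0}, {"offset": [0, 0, 0], "roll": 0}])

```text
t: 10.32
ee_pos: [0.6046, -0.0964, 0.1045]
tool_rot: [[-0.998, 0.061, 0.008], [0.061, 0.998, 0.0], [-0.008, 0.001, -1.0]]
contact_force: [9.1, 3.1, 12.5]
opening: 0.0339
grasp_force: 32.4
```

Run:
```python
from h import *
s=snap('scene','s3')
cv2.imwrite('pics/c3.png',cv2.resize(s[150:260,290:420],(650,550),interpolation=cv2.INTER_CUBIC)[:,:,::-1])
```

```text
(no output)
```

View pics/c3.png

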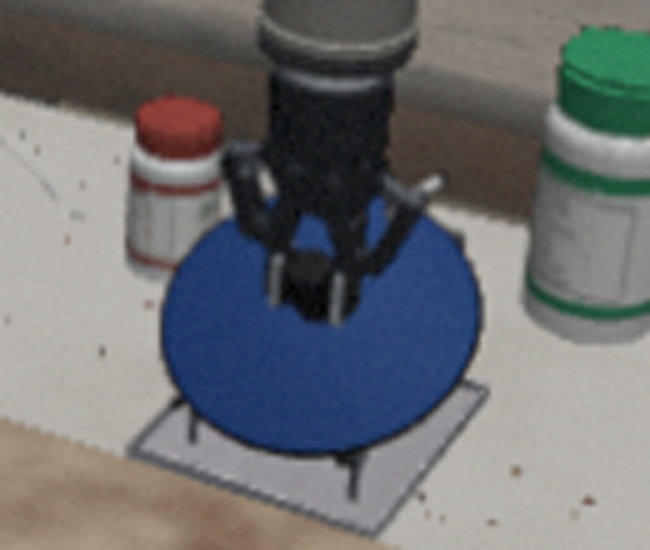

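The lid lies on the rails with its lower edge at the catches (400,185) and (460,350). The TCP matches the computed parked knob within 2 mm, so I'll release.

Call:
arm_command(steps=[{"offset": [0, 0, 0], "roll": 0}, {"offset": [0, 0, 0], "roll": 0}, {"offset": [0, 0, 0], "roll": 0}, {"offset": [0, 0, 0], "roll": 0}, {"offset": [0, 0, 0], "roll": 0}], claw=1)

```text
t: 11.0
ee_pos: [0.6008, -0.097, 0.1022]
tool_rot: [[-0.998, 0.062, -0.0], [0.062, 0.998, -0.0], [0.0, -0.0, -1.0]]
contact_force: [0.7, 0.2, 0.2]
opening: 0.0855
grasp_force: 0.0
```

Call:
arm_command(steps=[{"offset": [0, 0, 0.05], "roll": 0}, {"offset": [0, 0, 0.1], "roll": 0}, {"offset": [0, 0, 0.15], "roll": 0}, {"offset": [0, 0, 0.18], "roll": 0}, {"offset": [0, 0, 0.18], "roll": 0}, {"offset": [-0.1, 0, 0.16], "roll": 0}, {"offset": [-0.19, 0, 0], "roll": 0}, {"offset": [-0.19, 0, 0], "roll": 0}, {"offset": [0, 0, 0], "roll": 0}])

```text
t: 12.12
ee_pos: [0.4538, -0.0976, 0.3499]
tool_rot: [[-0.998, 0.063, 0.002], [0.063, 0.998, 0.002], [-0.002, 0.002, -1.0]]
contact_force: [0.2, 1.1, 0.5]
opening: 0.0853
grasp_force: 0.0
```

Run:
```python
from h import *
np.set_printoptions(precision=4,suppress=True)
s=snap('scene','s4');t=snap('top','t4')
f=lambda im,r,c,h,w:cv2.resize(im[r:r+h,c:c+w],(400,300),interpolation=cv2.INTER_CUBIC)[:,:,::-1]
cv2.imwrite('pics/c4.png',np.vstack([np.hstack([f(s,145,190,75,100),f(t,157,195,60,80)]),np.hstack([f(s,160,300,90,120),f(t,130,290,90,120)])]))
print(bot.sense()['t'],bot.sense()['qpos'])
for c in('top','scene'):
  for n in('bail_grip','basket_hook','lid','lid_knob','basket'):
    for d in bot.silhouettes(n,c):
        m=np.argwhere(d['region']);print(n,c,round(d['conf'],2),np.round(d['centre'],1),m.min(0),m.max(0),len(m))
```

```text
12.225 [-18.057   -2.1951  21.7288 109.5347   0.7994  72.3726  89.8799]
bail_grip top 0.62 [202.4 222.6] [201 216] [206 237] 76
basket_hook top 0.49 [201.1 222.8] [194 219] [201 228] 67
lid top 0.8 [200.6 148.7] [178 127] [219 168] 1402
lid top 0.71 [182.2 232.7] [157 190] [222 270] 2336
lid top 0.65 [203.5 225. ] [202 218] [206 235] 55
lid top 0.63 [177.7 349.8] [145 319] [202 382] 2865
lid top 0.49 [129.4 295.4] [118 288] [144 307] 411
lid_knob top 0.93 [198.2 147.3] [178 127] [218 168] 1363
lid_knob top 0.91 [174.6 346.6] [145 319] [202 382] 2892
basket top 0.59 [203.6 226.2] [168 210] [210 250] 665
lid scene 0.59 [189.9 167.9] [181 152] [199 181] 454
lid scene 0.57 [216.4 352.4] [187 322] [240 385] 2733
lid_knob scene 0.93 [214.2 352.3] [186 322] [240 386] 2804
lid_knob scene 0.61 [191.6 166.9] [179 151] [199 181] 510
```

View pics/c4.png

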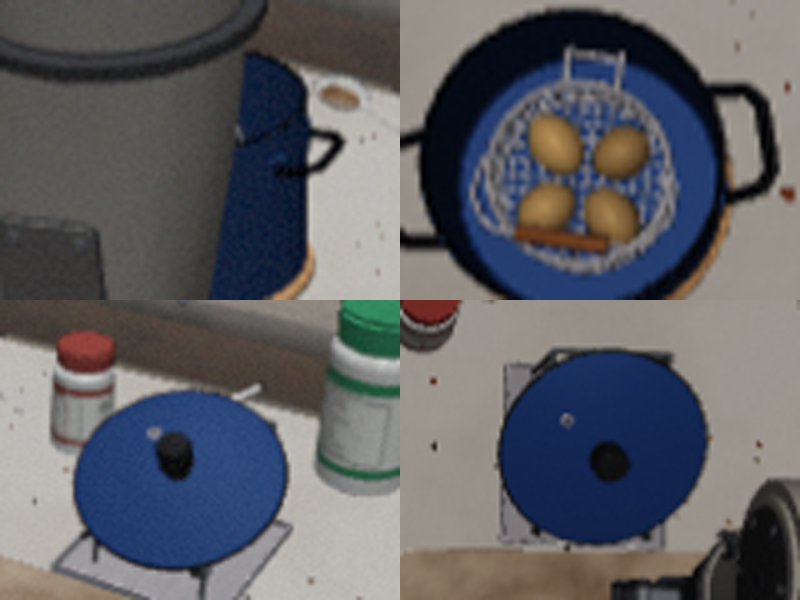

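Run:
```python
from h import *
np.set_printoptions(precision=4,suppress=True)
C=lambda x,y:(157+y/5-.4,195+(x-400)/5-.4)
a,b=[atz('top',C(*p),.147) for p in((516,233),(609,243))]
g=(a+b)/2;d=a-b;yaw=np.arctan2(-d[0],d[1]);print('grip',g,'len',np.linalg.norm(d),'yaw',np.degrees(yaw))
ux=np.array([np.cos(yaw),np.sin(yaw),0]);c=g+ux*.0501;print('basket centre',c)
for z in(.0945,.0725):
    h=[atz('top',C(*p),z) for p in((568,50),(625,57))];m=sum(h)/2;e=h[0]-h[1]
    print('hook',z,m,'yaw',np.degrees(np.arctan2(-e[0],e[1])),'dist',np.linalg.norm(m[:2]-c[:2]),'dir',np.degrees(np.arctan2(*(m-c)[1::-1])))
print('rim hook-side/grip-side', [atz('top',C(*p),.093) for p in((585,85),(578,270),(482,190),(676,180))])
# pot rim circle
M=[atz('top',C(*p),.173) for p in((572,10),(420,155),(722,155))];print('rim pts',M)
k=tri([ray('top',(177.9,352.0)),ray('scene',(160+(435-300)/3.333-.4,300+176/3.333-.4))]);print('knob top',k)
```

```text
grip [0.5253 0.3176 0.147 ] len 0.061268110802373134 yaw -7.1997400500088595
basket centre [0.575  0.3114 0.147 ]
hook 0.0945 [0.6562 0.2971 0.0945] yaw -8.253350479285663 dist 0.08239592715947255 dir -9.997317275668161
hook 0.0725 [0.66   0.2984 0.0725] yaw -8.25335047928558 dist 0.0859994645074702 dir -8.669301247183109
rim hook-side/grip-side [array([0.6347, 0.3053, 0.093 ]), array([0.5077, 0.3116, 0.093 ]), array([0.5636, 0.3766, 0.093 ]), array([0.5679, 0.244 , 0.093 ])]
rim pts [array([0.6712, 0.3078, 0.173 ]), array([0.5785, 0.4068, 0.173 ]), array([0.5747, 0.2125, 0.173 ])]
knob top [ 0.6048 -0.0925  0.1474]
```

The lid stays parked with its knob up. In the top view the wooden grip is at (204,227) and the hook at (167,234). The basket's yaw is about −8°, with its hook toward +x. The grip's measured length of 61 mm at z = 147 mm agrees with the 62 mm given.

Call:
arm_command(steps=[{"offset": [0.017, 0.1, 0], "roll": -0.262}, {"offset": [0.017, 0.1, 0], "roll": -0.262}, {"offset": [0.017, 0.1, 0], "roll": -0.262}, {"offset": [0.017, 0.1, 0], "roll": -0.262}, {"offset": [0.017, 0.1, 0], "roll": -0.262}, {"offset": [0.017, 0.1, 0], "roll": -0.262}, {"offset": [0.017, 0.1, 0], "roll": -0.262}, {"offset": [0.017, 0.1, 0], "roll": -0.262}, {"offset": [0.017, 0.1, 0], "roll": -0.262}, {"offset": [0.017, 0.1, 0], "roll": -0.262}, {"offset": [0.017, 0.1, 0], "roll": -0.262}, {"offset": [0.017, 0.1, 0], "roll": -0.262}, {"offset": [0.017, 0.1, 0], "roll": 0}, {"offset": [0.017, 0.08, 0], "roll": 0}, {"offset": [0, 0, 0], "roll": 0}, {"offset": [0, 0, 0], "roll": 0}], claw=-0.05)

```text
t: 14.72
ee_pos: [0.5286, 0.3164, 0.3481]
tool_rot: [[0.137, 0.991, -0.0], [0.991, -0.137, -0.001], [-0.001, -0.0, -1.0]]
contact_force: [-1.0, -0.7, -0.1]
opening: 0.0401
grasp_force: 0.0
```

Call:
arm_command(steps=[{"offset": [-0.01, 0.004, -0.1], "roll": 0}, {"offset": [0, 0, -0.15], "roll": 0}, {"offset": [0, 0, -0.15], "roll": 0}, {"offset": [0, 0, -0.12], "roll": 0}, {"offset": [0, 0, -0.1], "roll": 0}, {"offset": [0, 0, -0.08], "roll": 0}, {"offset": [0, 0, -0.03], "roll": 0}, {"offset": [0, 0, 0], "roll": 0}, {"offset": [0, 0, 0], "roll": 0}])

```text
t: 15.85
ee_pos: [0.5259, 0.3184, 0.1305]
tool_rot: [[0.137, 0.991, 0.001], [0.991, -0.137, 0.001], [0.001, 0.001, -1.0]]
contact_force: [0.9, 0.1, -0.1]
opening: 0.0404
grasp_force: 0.0
```

Call:
arm_command(steps=[{"offset": [0, 0, 0], "roll": 0}, {"offset": [0, 0, 0], "roll": 0}, {"offset": [0, 0, 0], "roll": 0}, {"offset": [0, 0, 0], "roll": 0}, {"offset": [0, 0, 0], "roll": 0}], claw=-1, newtons=30)

```text
t: 16.48
ee_pos: [0.5253, 0.3184, 0.1294]
tool_rot: [[0.136, 0.991, -0.0], [0.991, -0.136, 0.0], [0.0, -0.0, -1.0]]
contact_force: [-2.9, 1.0, 4.2]
opening: 0.0107
grasp_force: 29.4
```

Call:
arm_command(steps=[{"offset": [0.0183, -0.0026, 0.013], "roll": 0}, {"offset": [0.0183, -0.0026, 0.013], "roll": 0}, {"offset": [0.0203, -0.0028, 0.0095], "roll": 0}, {"offset": [0.0203, -0.0028, 0.0095], "roll": 0}, {"offset": [0.0218, -0.003, 0.006], "roll": 0}, {"offset": [0.0218, -0.003, 0.006], "roll": 0}, {"offset": [0.0178, -0.0025, 0.002], "roll": 0}, {"offset": [0.0178, -0.0025, 0.002], "roll": 0}, {"offset": [0, 0, 0], "roll": 0}, {"offset": [0, 0, 0], "roll": 0}])

```text
t: 17.73
ee_pos: [0.5722, 0.3117, 0.1475]
tool_rot: [[0.137, 0.991, -0.0], [0.991, -0.137, -0.0], [-0.0, -0.0, -1.0]]
contact_force: [-1.9, 0.8, 0.0]
opening: 0.0107
grasp_force: 29.8
```

Run:
```python
from h import *
t=snap('top','t5')
cv2.imwrite('pics/c5.png',cv2.resize(t[145:220,180:280],(800,600),interpolation=cv2.INTER_CUBIC)[:,:,::-1])
```

```text
(no output)
```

View pics/c5.png

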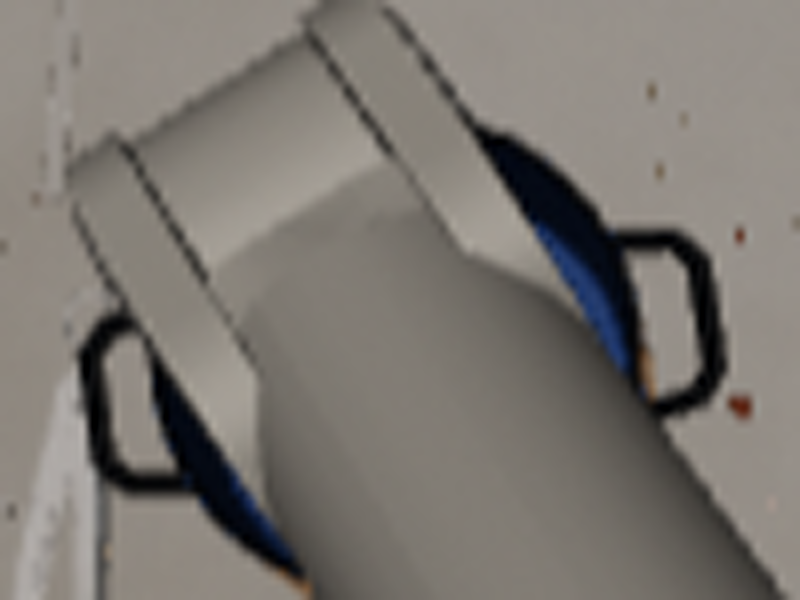

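The arm hides the basket from above (only the pot edges and handles show), so I'll go by force and pose. Next is lifting straight up.

Call:
arm_command(steps=[{"offset": [0, 0, 0.02], "roll": 0}, {"offset": [0, 0, 0.03], "roll": 0}, {"offset": [0, 0, 0.04], "roll": 0}, {"offset": [0, 0, 0.05], "roll": 0}, {"offset": [0, 0, 0.05], "roll": 0}, {"offset": [0, 0, 0.05], "roll": 0}, {"offset": [0, 0, 0.05], "roll": 0}, {"offset": [0, 0, 0.05], "roll": 0}, {"offset": [0, 0, 0.04], "roll": 0}, {"offset": [0, 0, 0.03], "roll": 0}, {"offset": [0, 0, 0.02], "roll": 0}, {"offset": [0, 0, 0.01], "roll": 0}, {"offset": [0, 0, 0], "roll": 0}, {"offset": [0, 0, 0], "roll": 0}])

```text
t: 19.52
ee_pos: [0.5721, 0.3117, 0.2792]
tool_rot: [[0.137, 0.991, -0.001], [0.991, -0.137, -0.0], [-0.0, -0.001, -1.0]]
contact_force: [0.6, -0.0, -6.0]
opening: 0.0106
grasp_force: 29.4
```

Run:
```python
from h import *
s=snap('scene','s6');t=snap('top','t6')
f=lambda im,r,c,h,w:cv2.resize(im[r:r+h,c:c+w],(400,500),interpolation=cv2.INTER_CUBIC)[:,:,::-1]
cv2.imwrite('pics/c6.png',np.hstack([f(s,110,200,100,80),f(t,130,190,100,80)]))
for c in('scene','top'):
  for n in('basket','basket_hook'):
    for d in bot.silhouettes(n,c):
        m=np.argwhere(d['region']);print(n,c,round(d['conf'],2),np.round(d['centre'],1),m.min(0),m.max(0),len(m))
```

```text
basket scene 0.69 [160.6 250.7] [143 246] [179 258] 227
basket_hook scene 0.7 [159.9 250.6] [143 245] [180 258] 286
basket_hook top 0.66 [181.8 257.6] [164 190] [214 270] 360
```

View pics/c6.png

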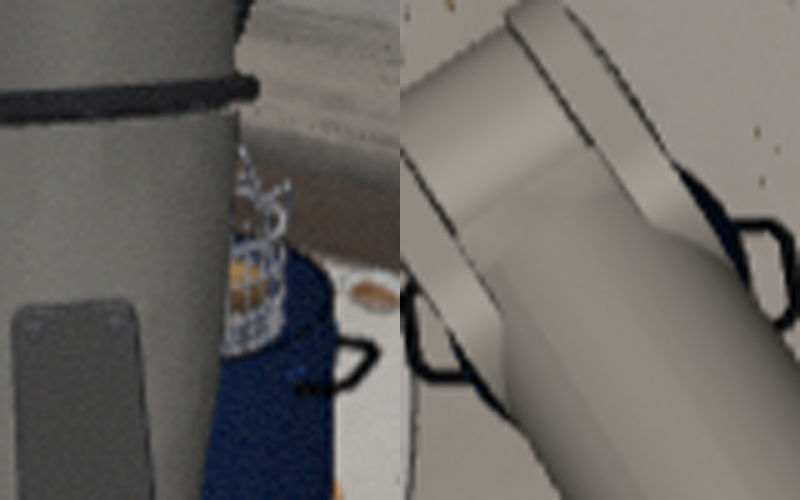

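The basket with its potatoes hangs above the rim. In the scene view the hook tops show at about (146,257), and the basket's right edge at about (160,256). I'll check the hook's position against the prediction.

```bash
python3 - <<'E'
from h import *
np.set_printoptions(precision=1,suppress=True)
c=np.array([.572,.3117,.146]);x=np.array([.99,-.139,0]);y=np.array([.139,.99,0]);z=np.array([0,0,1])
for n,p in (('hooktop y-',c+.075*x-.011*y+.0945*z),('hooktop y+',c+.075*x+.011*y+.0945*z),('hook out y-',c+.084*x-.011*y+.083*z),('tip y-',c+.084*x-.011*y+.0595*z),('rim right',c-.064*y+.08*z),('bottom right',c-.06*y)):
    print(n,proj('scene',p))
for r in(.095,.099):print('pot rim right',r,proj('scene',[.572+.5*r,.309-.86*r,.173]),proj('scene',[.572,.309-r,.173]))
E
python3 - <<'E'
import cv2
im=cv2.imread('pics/s6.png')[138:190,240:275]
cv2.imwrite('pics/c7.png',cv2.resize(im,(400,594),interpolation=cv2.INTER_CUBIC))
E
```

```text
hooktop y- [143.5 253.1]
hooktop y+ [141.9 248.1]
hook out y- [145.7 254.8]
tip y- [151.9 254.8]
rim right [158.9 251.2]
bottom right [180.1 250.6]
pot rim right 0.095 [168.1 265.4] [174.6 261.7]
pot rim right 0.099 [168.1 266.5] [174.8 262.7]
```

Run:
```python
from h import *
np.set_printoptions(precision=3,suppress=True)
M=[]
for i in range(6): s=bot.grab_frame('scene');q=bot.sense();M.append(np.r_[q['contact_force'],q['moment']])
print(np.mean(M,0),np.std(M,0))
for n in('basket','basket_hook'):
  d=bot.silhouettes(n,'scene')
  if d:
    R=d[0]['region'];print(n,[(r,int(np.argwhere(R[r]).max())) for r in range(140,184) if R[r].any()])
x=np.array([.99,-.139,0]);y=np.array([.139,.99,0]);z=np.array([0,0,1])
for dx in(0,.005,.01,.015):
    c=np.array([.572,.3117,.146])+dx*x
    rim=max((tuple(proj('scene',c+.065*(np.cos(a)*x+np.sin(a)*y)+.08*z)) for a in np.linspace(0,6.28,90)),key=lambda p:p[1])
    print(dx,'rim right',np.array(rim),'hook out',proj('scene',c+.085*x-.012*y+.083*z))
```

```text
[ 0.045 -0.223 -5.357  0.008  0.022 -0.003] [0.217 0.304 0.373 0.028 0.022 0.006]
basket [(142, 249), (143, 250), (144, 251), (145, 251), (146, 251), (147, 257), (148, 258), (149, 258), (150, 258), (151, 258), (152, 258), (153, 258), (154, 257), (155, 256), (156, 256), (157, 256), (158, 256), (159, 256), (160, 256), (161, 256), (162, 256), (163, 256), (164, 256), (165, 256), (166, 256), (167, 256), (168, 256), (169, 256), (170, 256), (171, 255), (172, 255), (173, 256), (174, 256), (175, 255), (176, 255), (177, 254), (178, 253), (179, 251)]
basket_hook [(144, 250), (145, 251), (146, 251), (147, 252), (148, 258), (149, 258), (150, 258), (151, 258), (152, 258), (153, 257), (154, 256), (155, 255), (156, 256), (157, 256), (158, 255), (159, 255), (160, 255), (161, 255), (162, 255), (163, 255), (164, 255), (165, 255), (166, 255), (167, 255), (168, 255), (169, 255), (170, 255), (171, 255), (172, 255), (173, 255), (174, 255), (175, 255), (176, 254), (177, 253), (178, 252), (179, 250), (180, 248)]
0 rim right [153.891 255.819] hook out [145.696 255.169]
0.005 rim right [153.391 256.756] hook out [145.229 256.079]
0.01 rim right [152.894 257.689] hook out [144.765 256.984]
0.015 rim right [152.399 258.618] hook out [144.302 257.886]
```

The model matches the view within about 1 px: the basket is centred under the tool and the hook is slightly low. Next I'll shift toward the hook and lower.

Call:
arm_command(steps=[{"offset": [0.01, -0.003, 0], "roll": 0}, {"offset": [0.02, -0.005, 0], "roll": 0}, {"offset": [0.02, -0.005, 0], "roll": 0}, {"offset": [0.015, -0.004, 0], "roll": 0}, {"offset": [0.01, -0.002, 0], "roll": 0}, {"offset": [0, 0, 0], "roll": 0}, {"offset": [0, 0, 0], "roll": 0}])

```text
t: 21.1
ee_pos: [0.5946, 0.3061, 0.2796]
tool_rot: [[0.136, 0.991, -0.0], [0.991, -0.136, 0.0], [0.0, -0.0, -1.0]]
contact_force: [0.7, 0.3, -5.2]
opening: 0.0108
grasp_force: 29.3
```

Call:
arm_command(steps=[{"offset": [0, 0, -0.02], "roll": 0}, {"offset": [0, 0, -0.02], "roll": 0}, {"offset": [0, 0, -0.02], "roll": 0}, {"offset": [0, 0, -0.02], "roll": 0}, {"offset": [0, 0, -0.02], "roll": 0}, {"offset": [0, 0, -0.02], "roll": 0}, {"offset": [0, 0, 0], "roll": 0}, {"offset": [0, 0, 0], "roll": 0}])

```text
t: 22.1
ee_pos: [0.5949, 0.3061, 0.2438]
tool_rot: [[0.137, 0.991, 0.0], [0.991, -0.137, 0.0], [0.0, 0.0, -1.0]]
contact_force: [-0.8, 0.1, -5.4]
opening: 0.0108
grasp_force: 29.3
```

Call:
arm_command(steps=[{"offset": [0, 0, -0.02], "roll": 0}, {"offset": [0, 0, -0.02], "roll": 0}, {"offset": [0, 0, 0], "roll": 0}, {"offset": [0, 0, 0], "roll": 0}])

```text
t: 22.6
ee_pos: [0.5948, 0.3061, 0.2316]
tool_rot: [[0.137, 0.991, -0.0], [0.991, -0.137, 0.0], [0.0, -0.0, -1.0]]
contact_force: [0.3, -0.6, -5.9]
opening: 0.0108
grasp_force: 29.3
```

Run:
```python
from h import *
np.set_printoptions(precision=3,suppress=True)
s=snap('scene','s8');d=bot.silhouettes('basket','scene')
if d:
    R=d[0]['region'];print([(r,int(np.argwhere(R[r]).max())) for r in range(140,200) if R[r].any()])
q=bot.sense();p=q['ee_pos'];print(p,q['contact_force'],q['moment'])
x=np.array([.99,-.139,0]);y=np.array([.139,.99,0]);z=np.array([0,0,1]);c=np.array([p[0],p[1],p[2]-.133])
for b in(.0945,.083,.0595): print(c+.0595*z,proj('scene',c+.085*x-.019*y+b*z))
for a in(0,20,-20,-40):print(a,[proj('scene',[.572+r*np.cos(a/57.3),.309+r*np.sin(a/57.3),.173]) for r in(.095,.099)])
```

```text
[(148, 250), (149, 250), (154, 254), (155, 255), (156, 255), (157, 255), (158, 256), (159, 258), (160, 258), (161, 259), (162, 260), (163, 260), (164, 260), (165, 260), (166, 260), (167, 261), (168, 261), (169, 260), (170, 260), (171, 260), (172, 260), (173, 260), (174, 260), (175, 260)]
[0.595 0.306 0.232] [ 0.238  0.785 -4.957] [-0.     0.001 -0.003]
[0.595 0.306 0.158] [153.504 261.552]
[0.595 0.306 0.158] [156.466 261.566]
[0.595 0.306 0.158] [162.464 261.594]
0 [array([157.677, 252.076]), array([157.256, 252.661])]
20 [array([156.332, 243.462]), array([155.86 , 243.699])]
-20 [array([160.271, 259.141]), array([159.951, 260.022])]
-40 [array([163.868, 263.832]), array([163.691, 264.92 ])]
```

Call:
arm_command(steps=[{"offset": [0, 0, -0.01], "roll": 0}, {"offset": [0, 0, -0.01], "roll": 0}, {"offset": [0, 0, 0], "roll": 0}, {"offset": [0, 0, 0], "roll": 0}])

```text
t: 23.2
ee_pos: [0.5947, 0.306, 0.2256]
tool_rot: [[0.137, 0.991, -0.0], [0.991, -0.137, -0.0], [-0.0, -0.0, -1.0]]
contact_force: [-0.2, 0.5, -6.0]
opening: 0.0107
grasp_force: 29.4
```

Call:
arm_command(steps=[{"offset": [0, 0, -0.01], "roll": 0}, {"offset": [0, 0, -0.01], "roll": 0}, {"offset": [0, 0, 0], "roll": 0}, {"offset": [0, 0, 0], "roll": 0}])

```text
t: 23.7
ee_pos: [0.5946, 0.3061, 0.2195]
tool_rot: [[0.136, 0.991, -0.0], [0.991, -0.136, -0.0], [-0.0, -0.0, -1.0]]
contact_force: [-3.2, 0.6, -4.9]
opening: 0.0109
grasp_force: 29.4
```

Call:
arm_command(steps=[{"offset": [0, 0, -0.01], "roll": 0}, {"offset": [0, 0, -0.01], "roll": 0}, {"offset": [0, 0, 0], "roll": 0}, {"offset": [0, 0, 0], "roll": 0}])

```text
t: 24.2
ee_pos: [0.5944, 0.3076, 0.2165]
tool_rot: [[0.136, 0.991, 0.001], [0.991, -0.136, 0.003], [0.003, 0.001, -1.0]]
contact_force: [-17.1, 0.4, 27.2]
opening: 0.011
grasp_force: 33.2
```

Call:
arm_command(steps=[{"offset": [0, 0, -0.01], "roll": 0}, {"offset": [0, 0, -0.01], "roll": 0}, {"offset": [0, 0, 0], "roll": 0}, {"offset": [0, 0, 0], "roll": 0}])

```text
t: 24.7
ee_pos: [0.5942, 0.3085, 0.2117]
tool_rot: [[0.135, 0.991, 0.002], [0.991, -0.135, 0.004], [0.005, 0.001, -1.0]]
contact_force: [-23.0, 1.0, 39.5]
opening: 0.0109
grasp_force: 37.3
```

Call:
arm_command(steps=[{"offset": [-0.005, -0.003, 0.01], "roll": 0}, {"offset": [-0.005, 0, 0.01], "roll": 0}, {"offset": [0, 0, 0], "roll": 0}, {"offset": [0, 0, 0], "roll": 0}])

```text
t: 25.2
ee_pos: [0.5918, 0.3048, 0.2131]
tool_rot: [[0.137, 0.991, -0.001], [0.991, -0.137, -0.001], [-0.001, -0.0, -1.0]]
contact_force: [-0.1, -0.8, -4.5]
opening: 0.0108
grasp_force: 32.7
```

Run:
```python
from h import *
np.set_printoptions(precision=3,suppress=True)
s=snap('scene','s9')
cv2.imwrite('pics/c9.png',cv2.resize(s[130:200,220:280],(514,600),interpolation=cv2.INTER_CUBIC)[:,:,::-1])
q=bot.sense();print(q['ee_pos'],q['contact_force'],q['moment'])
```

```text
[0.592 0.305 0.213] [-0.686 -0.09  -4.756] [-0.007  0.228 -0.092]
```

View pics/c9.png

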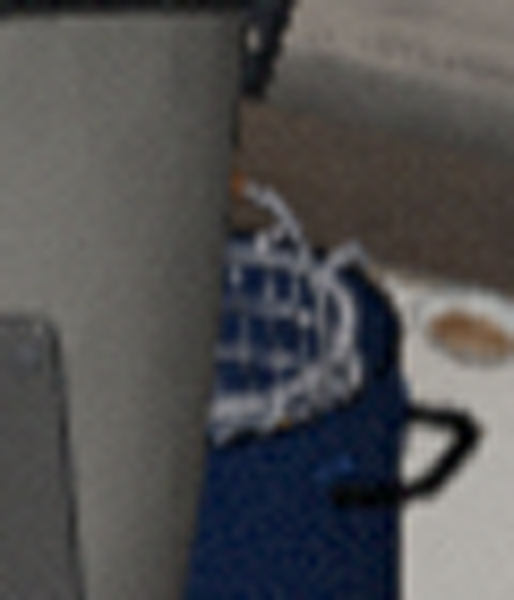

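The hook shows arched over the rim at crop (250,355), and the basket rim is level with the pot rim. The load is still on the tool, so I'll ease down further.

Call:
arm_command(steps=[{"offset": [0, 0, -0.007], "roll": 0}, {"offset": [0, 0, -0.007], "roll": 0}, {"offset": [0, 0, 0], "roll": 0}, {"offset": [0, 0, 0], "roll": 0}], newtons=20)

```text
t: 25.75
ee_pos: [0.5912, 0.3064, 0.2108]
tool_rot: [[0.136, 0.991, -0.0], [0.991, -0.136, 0.002], [0.002, -0.0, -1.0]]
contact_force: [-12.2, 1.2, 16.1]
opening: 0.011
grasp_force: 35.6
```

Run:
```python
from h import *
np.set_printoptions(precision=3,suppress=True)
for i in range(3):
    snap('scene','s10');q=bot.sense();print(q['ee_pos'],q['contact_force'],q['moment'],q['t'])
```

```text
[0.591 0.306 0.211] [-11.921   0.91   15.883] [ 0.168  2.456 -0.221] 25.8
[0.591 0.306 0.211] [-12.44    1.717  15.886] [ 0.185  2.521 -0.233] 25.85
[0.591 0.306 0.211] [-11.866   1.364  16.529] [ 0.188  2.575 -0.243] 25.9
```

Call:
arm_command(steps=[{"offset": [-0.003, 0, 0.006], "roll": 0}, {"offset": [0, 0, 0], "roll": 0}, {"offset": [0, 0, 0], "roll": 0}])

```text
t: 26.28
ee_pos: [0.5907, 0.3054, 0.2113]
tool_rot: [[0.136, 0.991, -0.0], [0.991, -0.136, 0.0], [0.0, -0.0, -1.0]]
contact_force: [-5.0, 0.7, 4.2]
opening: 0.0105
grasp_force: 33.6
```

Call:
arm_command(steps=[{"offset": [0, 0, 0], "roll": 0}, {"offset": [0, 0, 0], "roll": 0}, {"offset": [0, 0, 0], "roll": 0}, {"offset": [0, 0, 0], "roll": 0}, {"offset": [0, 0, 0], "roll": 0}], claw=1)

```text
t: 26.9
ee_pos: [0.5909, 0.3051, 0.2112]
tool_rot: [[0.137, 0.991, 0.0], [0.991, -0.137, 0.0], [0.0, 0.0, -1.0]]
contact_force: [0.6, 0.3, -0.5]
opening: 0.0854
grasp_force: 0.0
```

Released. Next I'll back straight up, then swing aside to look.

Call:
arm_command(steps=[{"offset": [0, 0, 0.03], "roll": 0}, {"offset": [0, 0, 0.06], "roll": 0}, {"offset": [0, 0, 0.1], "roll": 0}, {"offset": [0, 0, 0.15], "roll": 0}, {"offset": [-0.05, 0, 0.15], "roll": 0}, {"offset": [-0.1, -0.18, 0], "roll": 0}, {"offset": [-0.1, -0.18, 0], "roll": 0}, {"offset": [-0.1, -0.18, 0], "roll": 0}, {"offset": [0, -0.18, 0], "roll": 0}, {"offset": [0, -0.18, 0], "roll": 0}, {"offset": [0, 0, 0], "roll": 0}])

```text
t: 28.28
ee_pos: [0.4858, 0.031, 0.3601]
tool_rot: [[0.143, 0.99, 0.002], [0.99, -0.143, 0.001], [0.001, 0.002, -1.0]]
contact_force: [0.5, 0.4, -0.0]
opening: 0.0855
grasp_force: 0.0
```

Run:
```python
from h import *
np.set_printoptions(precision=3,suppress=True)
s=snap('scene','s11');t=snap('top','t11')
for c in('scene','top'):
  for n in('basket','potato_0','lid_knob','bail_grip'):
    for d in bot.silhouettes(n,c)[:5]:
        m=np.argwhere(d['region']);print(n,c,round(d['conf'],2),np.round(d['centre'],1),m.min(0),m.max(0),len(m))
x=np.array([.99,-.139,0]);y=np.array([.139,.99,0]);z=np.array([0,0,1]);a=np.radians(10)
bx=x*np.cos(a)+z*np.sin(a);bz=z*np.cos(a)-x*np.sin(a)   # hung, leaning model
h=np.array([.572,.309,.173])+.097*x;b=h-.073*bx-.0815*bz
for n,p in(('hook tip',b+.084*bx+.0595*bz),('hook outer top',b+.084*bx+.085*bz),('mid',b+.035*bz),('rim-x',b-.064*bx+.08*bz),('rim+y',b+.064*y+.08*bz),('rim-y',b-.064*y+.08*bz)):print(n,p,proj('top',p),proj('scene',p))
f=lambda im,r,c,h,w:cv2.resize(im[r:r+h,c:c+w],(400,300),interpolation=cv2.INTER_CUBIC)[:,:,::-1]
cv2.imwrite('pics/c11.png',np.hstack([f(s,130,200,60,80),f(t,150,190,60,80)]))
q=bot.sense();print(q['t'],q['contact_force'])
```

```text
potato_0 scene 0.63 [173.2 256.7] [160 249] [179 260] 124
lid_knob scene 0.88 [189.9 167.3] [180 152] [199 184] 522
lid_knob scene 0.86 [213.1 354.4] [187 322] [240 386] 2671
bail_grip scene 0.7 [175.1 256.7] [162 249] [179 260] 119
basket top 0.84 [185.5 232.4] [158 209] [203 250] 474
basket top 0.7 [161.6 349.5] [145 319] [180 380] 1303
potato_0 top 0.58 [194.  225.2] [185 219] [196 229] 105
potato_0 top 0.5 [178.2 224.1] [172 216] [184 227] 117
potato_0 top 0.45 [192.1 234.6] [185 231] [198 241] 119
potato_0 top 0.4 [183.5 245.3] [178 239] [186 247] 57
lid_knob top 0.78 [159.2 342.7] [145 319] [180 380] 1286
lid_knob top 0.34 [195.5 231.9] [158 190] [222 269] 2208
bail_grip top 0.43 [198.7 221.8] [198 218] [201 232] 37
hook tip [0.683 0.293 0.153] [156.275 233.754] [161.973 258.119]
hook outer top [0.678 0.294 0.178] [156.058 233.086] [156.036 257.285]
mid [0.605 0.304 0.115] [181.357 231.541] [179.689 244.192]
rim-x [0.535 0.314 0.148] [201.29  228.085] [178.81  230.439]
rim+y [0.606 0.369 0.159] [179.526 210.86 ] [164.161 228.615]
rim-y [0.588 0.242 0.159] [184.181 249.795] [174.443 256.922]
28.775 [-0.541 -0.434 -0.287]
```

Run:
```python
import cv2
g=cv2.imread('pics/t11.png',0); print('cols 222-244'); 
for r in range(152,172): print(r,g[r,222:245])
```

```text
cols 222-244
152 [140 139 139 140 139 139 139 139 140 140 140 140 141 142 141 141 139 141
 140 141 140 141 142]
153 [140 140 141 140 140 140 139 140 141 140 140 140 141 142 141 142 141 140
 141 142 141 142 142]
154 [141 140 141 141 140 140 140 140 141 140 141 141 141 142 142 142 142 141
 142 142 142 142 142]
155 [141 141 141 142 141 141 140 140 140 141 140 140 141 141 142 142 142 142
 142 143 141 142 141]
156 [142 141 142 142 141 139 121 126 127 129 140 140 141 141 143 142 143 142
 142 142 142 142 142]
157 [143 142 142 142 141 140 116 117 112 117 135 131 131 130 137 122 142 142
 143 142 142 143 142]
158 [141 139 105 105 105  96 109  91  69  77  88  88  91 102 130 111 135 130
 125 142 141 143 143]
159 [ 92  88  39  39  39  31 106  50   7  13  20  29  32  53  85  75  88 113
  99 128 142 143 143]
160 [ 10   5   6   7   7  32 113  24   8   7   7   8   8   7  11   9  31 122
  79 111 142 141 142]
161 [  7   7   8   8   9  38 112   9   9   8   8   9   9   7   6   6  25 121
  48  67  93  97 123]
162 [  8   9   9   8  13  53 122   8   9   8   8   9   8   7   8   9  31 113
  18   4   5  24  69
[... 192 characters left out ...]
 8   6]
165 [ 41  63  81  90  96  90  99  90  82  84 104  94 129 111  94 109  97 114
  21   8   8  10   8]
166 [ 96 109 106  88  77  50  76  48  37  46 114  66 109  85  92 132 111  93
  74  87  32   8   8]
167 [ 90  94  68  78   8  10  29  23  20  42  88  37  56  46  52 109 109 117
 109 124  88  62   8]
168 [ 80  92  50 103  45  64  77  38  21  36  32  21  32  47  33  61  95  90
  85 120 116  92  47]
169 [101 119  60 111  51  75 113  61  67 103  90  88  66  58  48  52  69  30
  40  99 116 107  86]
170 [ 84  83  55  92  47  59 120  62  76 127  91  91  81  70  82  76  92  67
  69  81  87 126 109]
171 [ 54  56  94  79  82  68 119  54  61 118  55  59 102  62  78  83  85  64
  86  82  80 103 114]
```

Both hook wires (columns 228 and 239) cross over the dark rim and end outside it, at rows 156–158. The basket's extents match the hung model, and four potatoes are seen. I'll hand in.

```bash
python3 -c "
from workcell import bot
print(bot.finish_job())"
```

```text
the job is handed in; nothing more can be done
None
```

I handed the job in at about 29 s: the lid is parked on the stand with its knob up, and the basket hangs by its hook over the pot's rim with all four potatoes in it. The hand-in returned no verdict; my last pictures agreed with this.

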